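Park the hot-air nozzles on their rack in order of size

ROBOT

A 6-joint arm with a two-finger parallel gripper is mounted at the origin on the work surface. World frame = base frame: x ahead of the robot, y to its left, z up, the work surface at z = 0. Lengths are in m, angles in rad, forces in N, time in s.
With the tool pointing down it reaches from about 0.3 to 0.95 m from the base axis. Payload 3.1 kg.
Tool frame: the origin (TCP) lies at the centre of the arm's flange, where the gripper is bolted on; the fingertips stand 173 mm ahead of it and the grasp point (between the pads) lies 155 mm ahead of it; z points along the fingers, y is the direction in which the jaws open and shut (so a half turn about z gives the same grasp; the last joint's range is limited). The gripper opens to 85 mm and grips with 20 to 120 N. Pads are 22 mm wide; open, the fingers measure 114 mm over their backs; the gripper's body (76 mm by 85 mm) begins 54 mm behind the grasp point. The pads swing forward as they close: fully open they stand 13 mm farther back than shut.
Start: joints at [1.221, 0.308, 1.634, -0, 1.2, -0.07], TCP at [0.173, 0.601, 0.405] pointing down, gripper open.
Joint ranges: [-3.06, 3.06], [-0.79, 1.96], [0.05, 2.63], [-1.19, 4.34], [0.05, 2.64], [-2.94, 2.94]. Speed limits (rad/s): [2.79, 2.79, 3.14, 3.14, 3.14, 3.14].

INTERFACE

Orientations are given as a 3x3 rotation matrix whose columns are the frame's x, y, z axes.
In Python, from cell import robot, eyes, ticket gives the robot as it stands.
- The arm moves only by the shell command python3 -m handwheel 'ROWS' [FORCE]. ROWS is a JSON object of lists of equal length, an entry for each row: "fingers": the finger opening in mm, from 0 to 85.4; "xyz": the shift along the tool's x, y, z in units of 50 mm (1.0 is 50 mm), a list of three; "spin": the turn about the tool's z in units of 5 degrees (1.0 is 5 degrees). In form: {"fingers": [fingers, ...], "xyz": [[tx, ty, tz], ...], "spin": [spin, ...]}. A call has 1 to 5 rows; each row shifts and turns the commanded pose from where the row before left it, along the tool's axes as they then stand; what a row does not reach is not made up. A row lasts 1/8 s, in which the tool goes at most 62.5 mm and 10.7 degrees, less where a joint would pass 70% of its speed; a pose out of reach is approached as far as the arm can. A call is refused whole if a number of a shift passes 1 or a number of a turn 1, either way. A call with a gripper value outside its range is refused whole. The fingers move at their own pace and stop on an object; FORCE is the grip in N (left out, the last holds). Time passes only in rows, so rows that do not move let the fingers close. It gives the time, the measured TCP pose, the force and the opening at its end, in the units of the state.
- robot.observe(): the state, without advancing time (a new reading comes with each control period).
- eyes.grab_frame(name): name is "scene" or "side" or "wrist"; returns a dict with "image" (400x640x3 uint8, red, green, blue), "intrinsics" (3x3 intrinsics, pixels), "k1" (the pictures are not rectified: a ray, as slopes to the right and down, at radius r is drawn at 1 + k1 r^2 times it, then the intrinsics apply), "eye" and "rotation" of the camera in the world; the wrist camera has in their place "mount" (4x4, takes a point from camera to tool coordinates, whose origin is the TCP and whose axes are the flange's). Camera axes: x right, y up, looking along -z (the intrinsics and any distortion apply to the point x, -y, -z); pixel columns grow to the right and rows downward; lengths in m; the calibration is good to about 2 mm. A picture is of the moment at which its call begins: read the wrist's pose just before it. There is no depth.
- ticket.finish_job(): hands the job in, once; it reports no verdict.
Trained networks look in a picture, given as the dict that the camera call returned (one of the last four; its "shot" number tells which), for a name from the list of things; names that differ only in an ending like _2 or _b are one class to them, and where a whole thing is asked for, a point or a joint stands for the part that bears it (a point fixed in the world has none). Each returns a list of dicts, best first, with "p" (0 to 1); they miss things now and then, are a little off and sometimes report something else, mostly with a low value. They report only what shows in the picture. A call takes as long as a camera call. They do not tell look-alikes from the thing itself.
- eyes.trace(picture, thing): "region" (400x640 bool, what is visible of it) and "pixel" ([column, row] in pixels, amid what is visible of it).
- eyes.pinpoint(picture, thing): "pixel" ([column, row] in pixels: a listed point, or the origin of a listed thing).
The state is a dict: "clock": time; "qpos": joint angles; "dq": joint speeds; "joint_torque": joint torques, N m; "tool_pos": TCP position; "orientation": TCP orientation; "force": force on the tool from outside, world axes, zero at the start; "ft_torque": the same for the moment, N m; "width": finger opening in m.
Only numpy, scipy, OpenCV 4.12 (cv2) and the standard library are available. Lean on these libraries where they do the work, as an engineer would, in place of code of your own. Each camera call takes 0.05 s, during which the arm holds its last target.

TASK

Park the four square hot-air nozzles on the nozzle rack: one on each black pad, standing mouth down and centred on it, in order of mouth size, with the smallest at the end next to the hot-air handpiece and the largest at the far end. Do not shift the opened phone on its turntable.

Things in the scene. Friction and masses are not known exactly. Their poses are not given: they have to be found in the camera images.
- nozzle_28: Loose hot-air nozzle with the smallest mouth, bare steel, about 40 g, standing mouth down: a square mouth box 28 x 28 mm, 18 mm tall, and centred above it a round upright collar 24 mm across, smooth from 22 to 60 mm above the underside (grip it there, from any side); 60 mm tall in all. Origin: centre of the underside; z up; x and y square to the sides of the box.
- nozzle_36: Loose hot-air nozzle with the second smallest mouth, bare steel, about 50 g, standing mouth down: a square mouth box 36 x 36 mm, 18 mm tall, and centred above it a round upright collar 24 mm across, smooth from 22 to 60 mm above the underside (grip it there, from any side); 60 mm tall in all. Origin: centre of the underside; z up; x and y square to the sides of the box.
- nozzle_45: Loose hot-air nozzle with the second largest mouth, bare steel, about 65 g, standing mouth down: a square mouth box 45 x 45 mm, 18 mm tall, and centred above it a round upright collar 24 mm across, smooth from 22 to 60 mm above the underside (grip it there, from any side); 60 mm tall in all. Origin: centre of the underside; z up; x and y square to the sides of the box.
- nozzle_56: Loose hot-air nozzle with the largest mouth, bare steel, about 85 g, standing mouth down: a square mouth box 56 x 56 mm, 18 mm tall, and centred above it a round upright collar 24 mm across, smooth from 22 to 60 mm above the underside (grip it there, from any side); 60 mm tall in all. Origin: centre of the underside; z up; x and y square to the sides of the box.
- pad_a: Nozzle rack, first pad from the left, at its +y end: fixed flat black pad 66 x 66 mm, 4 mm thick, in a row of four, 82 mm apart, on a low aluminium strip (a lip 22 mm above the table along its far side, 41 mm from the pads' centres). Origin: centre of the pad's underside, 10 mm above the table; the pad's top is 4 mm above it. x away from the robot, y along the row towards pad_a, z up.
- pad_b: Nozzle rack, second pad from the left: fixed flat black pad 66 x 66 mm, 4 mm thick, in a row of four, 82 mm apart, on a low aluminium strip (a lip 22 mm above the table along its far side, 41 mm from the pads' centres). Origin: centre of the pad's underside, 10 mm above the table; the pad's top is 4 mm above it. x away from the robot, y along the row towards pad_a, z up.
- pad_c: Nozzle rack, third pad from the left: fixed flat black pad 66 x 66 mm, 4 mm thick, in a row of four, 82 mm apart, on a low aluminium strip (a lip 22 mm above the table along its far side, 41 mm from the pads' centres). Origin: centre of the pad's underside, 10 mm above the table; the pad's top is 4 mm above it. x away from the robot, y along the row towards pad_a, z up.
- pad_d: Nozzle rack, fourth pad from the left, at its -y end: fixed flat black pad 66 x 66 mm, 4 mm thick, in a row of four, 82 mm apart, on a low aluminium strip (a lip 22 mm above the table along its far side, 41 mm from the pads' centres). Origin: centre of the pad's underside, 10 mm above the table; the pad's top is 4 mm above it. x away from the robot, y along the row towards pad_a, z up.
- handpiece_rest: Low steel rest, 130 x 66 mm, in which the hot-air handpiece lies (black handle, steel barrel towards the robot, 215 mm long, top 68 mm above the table). Fixed about 110 mm beyond one end pad of the rack: sometimes beyond pad_a, sometimes pad_d; at the other end is a round black pot of brass wool, 50 mm high. Origin: centre of the rest's underside, on the table.
- phone: Opened grey phone frame, 72 x 148 mm, 7.5 mm thick, lying loose on a round aluminium turntable (172 mm across, top 20 mm above the table) among the nozzles, on the robot's side of the rack. Origin: centre of its underside; y along its length.
Things that resemble listed ones, but are neither listed nor needed, are in the scene too. Leave any blue look-alike of the nozzle_56 alone. Leave any purple look-alike of the nozzle_28 alone.

How it is judged:
At the end, for the whole second after the job is handed in: Mouths run 28, 36, 45, 56 mm along the row, 28 on the end pad nearest the handpiece; each nozzle released, at rest, upright within 0.1 rad, centred within 12 mm of its pad's centre (level), its underside 11 to 18 mm above the table (on the pad) (((horizontal distance between handpiece_rest and pad_a below 0.2 m and horizontal distance between nozzle_28 and pad_a below 0.012 m and horizontal distance between nozzle_36 and pad_b below 0.012 m and horizontal distance between nozzle_45 and pad_c below 0.012 m and horizontal distance between nozzle_56 and pad_d below 0.012 m) or (horizontal distance between handpiece_rest and pad_d below 0.2 m and horizontal distance between nozzle_28 and pad_d below 0.012 m and horizontal distance between nozzle_36 and pad_c below 0.012 m and horizontal distance between nozzle_45 and pad_b below 0.012 m and horizontal distance between nozzle_56 and pad_a below 0.012 m)) and height (world z) of nozzle_28 between 0.011 and 0.018 m and angle between each of nozzle_28, nozzle_36, nozzle_45, nozzle_56's own z axis and vertical below 0.1 rad and linear speed of each of nozzle_28, nozzle_36, nozzle_45, nozzle_56 below 0.01 m/s and angular speed of each of nozzle_28, nozzle_36, nozzle_45, nozzle_56 below 0.1 rad/s and height (world z) of nozzle_36 between 0.011 and 0.018 m and height (world z) of nozzle_45 between 0.011 and 0.018 m and height (world z) of nozzle_56 between 0.011 and 0.018 m); the robot touches nothing.
It fails at once if the opened phone was shifted by more than 15 mm (distance of phone from where it was at the start of the episode above 0.015 m).
It also fails if it takes over 86 s, if anything falls off the work surface, if the arm or the gripper's body presses on something with over 40 N, if the wrist force passes 120 N, or if a joint passes its speed limit or range.

## Working session

There is one attempt and no reset: what is moved stays moved. The work goes in short steps, Python scripts to look and compute and a shell command to move; the robot and the scene stay as the last step left them, time stands still between calls to the robot, and variables do not carry over. Pictures are saved under pics/ and viewed, and the job is handed in when it is done.

```bash
ls; mkdir -p pics; python3 - <<'E'
from cell import robot, eyes, ticket
import cv2,numpy as np
s=robot.observe();print(s)
for n in ["scene","side"]:
    p=eyes.grab_frame(n);print(n,p["intrinsics"],p["k1"],p["eye"],p["rotation"])
    cv2.imwrite(f"pics/{n}0.png",p["image"][:,:,::-1])
E
```

```text
pics
{'clock': 0.0, 'qpos': array([ 1.22129846e+00,  3.09019253e-01,  1.63519029e+00,  4.94777096e-06,
        1.19970801e+00, -6.97088960e-02]), 'dq': array([-3.11630305e-05,  1.25245954e-03, -1.05717760e-03,  7.58264395e-04,
       -1.08959243e-03, -6.82461999e-04]), 'joint_torque': array([-9.79473625e-04, -4.15252340e+01, -2.76664281e+01, -4.08260757e-04,
        1.04998975e-02, -1.94995516e-05]), 'tool_pos': array([0.17248074, 0.60028736, 0.40343596]), 'orientation': array([[-9.61113171e-01,  2.76153637e-01, -8.00437788e-04],
       [ 2.76154747e-01,  9.61110707e-01, -2.18276643e-03],
       [ 1.66530440e-04, -2.31893026e-03, -9.99997297e-01]]), 'force': array([ 0.30094432, -0.48254758, -0.76717463]), 'ft_torque': array([-0.00522105, -0.02758751,  0.05319393]), 'width': 0.08546849477003965}
scene [[438.52373141   0.         319.10582841]
 [  0.         438.52373141 204.19355144]
 [  0.           0.           1.        ]] -0.09909381649842627 [ 1.34147685 -0.16971596  0.91521603] [[ 0.1900631  -0.69805992  0.6903538 ]
 [ 0.9816555   0.1459495  -0.12268346]
 [-0.01511638  0.7010072   0.71299397]]
side [[516.44560158   0.         324.02481712]
 [  0.         516.44560158 198.54280628]
 [  0.           0.           1.        ]] 0.030190401503267208 [-0.13130703 -0.58245579  1.03506294] [[ 0.67002206  0.56590131 -0.4804437 ]
 [-0.74234004  0.50963122 -0.43497963]
 [-0.00130644  0.64809854  0.76155536]]
```

View pics/scene0.png

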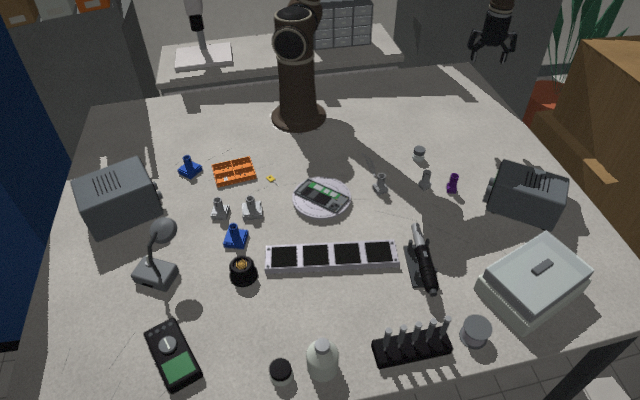

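View pics/side0.png

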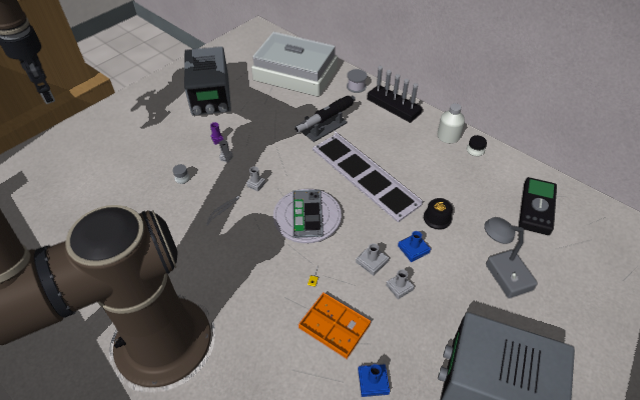

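```bash
cat > h.py <<'E'
import numpy as np, cv2
from scipy.optimize import least_squares
def cam(p):
    """K,k1,eye,R (cv convention R: world->cam)"""
    if "eye" in p: e=np.array(p["eye"]);R=np.array(p["rotation"])
    else: e,R=p["_eye"],p["_rot"]
    return np.array(p["intrinsics"]),p["k1"],e,R
def proj(p,X):
    K,k,e,R=cam(p); q=(np.atleast_2d(X)-e)@R; s=np.c_[q[:,0]/-q[:,2],-q[:,1]/-q[:,2]]
    s=s*(1+k*(s**2).sum(1,keepdims=True)); return s@K[:2,:2].T+K[:2,2]
def back(p,uv,z):
    K,k,e,R=cam(p); d=(np.asarray(uv,float)-K[:2,2])/np.array([K[0,0],K[1,1]]); s=d.copy()
    for _ in range(20): s=d/(1+k*(s@s))
    r=R@np.array([s[0],-s[1],-1.]); t=(z-e[2])/r[2]; return e+t*r
def wrist(eyes,robot):
    s=robot.observe(); p=eyes.grab_frame("wrist"); M=np.array(p["mount"])
    p["_rot"]=s["orientation"]@M[:3,:3]; p["_eye"]=s["tool_pos"]+s["orientation"]@M[:3,3]; return p
E
python3 - <<'E'
from cell import robot, eyes, ticket
from h import *
import pickle
P={}
for n in ["scene","side"]:
    p=P[n]=eyes.grab_frame(n)
    for t,z in [("nozzle_28",0),("nozzle_36",0),("nozzle_45",0),("nozzle_56",0),("pad_a",.01),("handpiece_rest",0),("phone",.02)]:
        print(n,t,[(np.round(d["pixel"]).tolist(),round(d["p"],2),back(p,d["pixel"],z)[:2].round(3).tolist()) for d in eyes.pinpoint(p,t) if d["p"]>.15])
pickle.dump(P,open("P0.pkl","wb"))
a=cv2.resize(P["scene"]["image"][160:290,160:480],None,fx=2.5,fy=2.5,interpolation=cv2.INTER_CUBIC)
cv2.imwrite("pics/sc1.png",a[:,:,::-1])
b=cv2.resize(P["side"]["image"][110:310,170:470],None,fx=2.6,fy=2.6,interpolation=cv2.INTER_CUBIC)
cv2.imwrite("pics/si1.png",b[:,:,::-1])
E
```

```text
scene nozzle_28 [([252.0, 212.0], 0.96, [0.448, -0.21]), ([192.0, 169.0], 0.93, [0.215, -0.385]), ([235.0, 239.0], 0.85, [0.539, -0.263]), ([217.0, 214.0], 0.84, [0.433, -0.308]), ([451.0, 190.0], 0.71, [0.477, 0.392]), ([425.0, 186.0], 0.64, [0.447, 0.32]), ([379.0, 191.0], 0.55, [0.437, 0.176])]
scene nozzle_36 [([252.0, 212.0], 0.96, [0.448, -0.21]), ([192.0, 169.0], 0.93, [0.215, -0.385]), ([235.0, 239.0], 0.85, [0.539, -0.263]), ([217.0, 214.0], 0.84, [0.433, -0.308]), ([451.0, 190.0], 0.71, [0.477, 0.392]), ([425.0, 186.0], 0.64, [0.447, 0.32]), ([379.0, 191.0], 0.55, [0.437, 0.176])]
scene nozzle_45 [([252.0, 212.0], 0.96, [0.448, -0.21]), ([192.0, 169.0], 0.93, [0.215, -0.385]), ([235.0, 239.0], 0.85, [0.539, -0.263]), ([217.0, 214.0], 0.84, [0.433, -0.308]), ([451.0, 190.0], 0.71, [0.477, 0.392]), ([425.0, 186.0], 0.64, [0.447, 0.32]), ([379.0, 191.0], 0.55, [0.437, 0.176])]
scene nozzle_56 [([252.0, 212.0], 0.96, [0.448, -0.21]), ([192.0, 169.0], 0.93, [0.215, -0.385]), ([235.0, 239.0], 0.85, [0.539, -0.263]), ([217.0, 214.0], 0.84, [0.433, -0.308]), ([451.0, 190.0], 0.71, 
[... 1208 characters left out ...]
.0, 385.0], 0.58, [0.223, -0.393]), ([218.0, 141.0], 0.46, [0.479, 0.385])]
side nozzle_56 [([413.0, 247.0], 0.93, [0.552, -0.257]), ([258.0, 186.0], 0.87, [0.436, 0.169]), ([400.0, 288.0], 0.77, [0.438, -0.302]), ([225.0, 159.0], 0.68, [0.445, 0.313]), ([370.0, 262.0], 0.64, [0.448, -0.206]), ([373.0, 385.0], 0.58, [0.223, -0.393]), ([218.0, 141.0], 0.46, [0.479, 0.385])]
side pad_a [([395.0, 198.0], 0.97, [0.64, -0.133]), ([332.0, 151.0], 0.92, [0.661, 0.104]), ([375.0, 179.0], 0.74, [0.659, -0.052]), ([354.0, 166.0], 0.55, [0.658, 0.019]), ([321.0, 128.0], 0.16, [0.714, 0.194])]
side handpiece_rest [([324.0, 129.0], 0.82, [0.725, 0.191])]
side phone [([306.0, 208.0], 0.67, [0.455, 0.01])]
```

View pics/sc1.png

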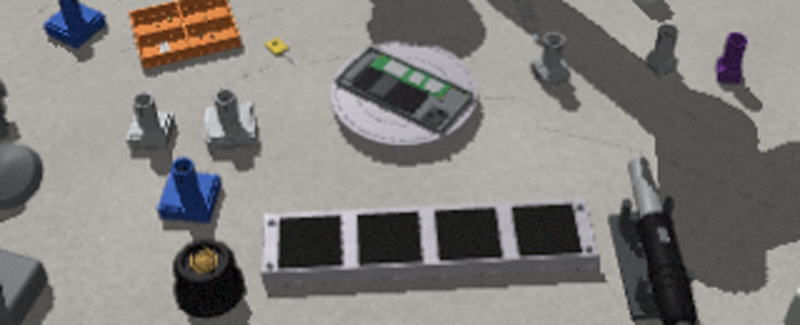

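View pics/si1.png

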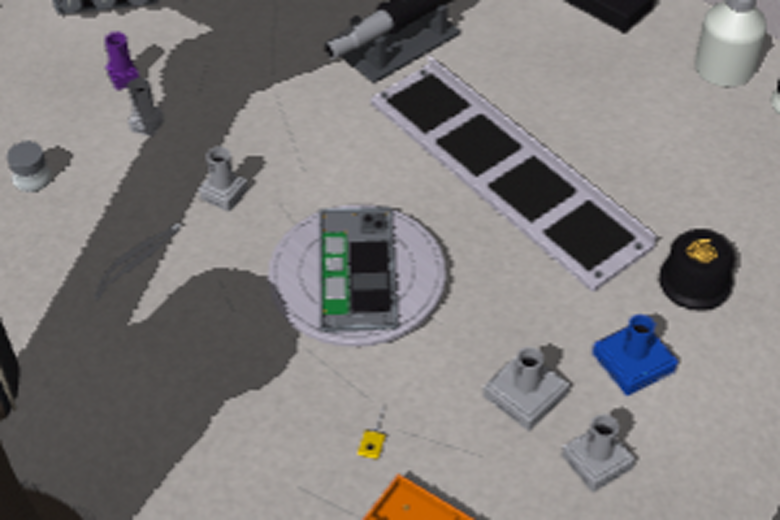

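```bash
cat >> h.py <<'E'
def nozmask(p,x,y,yaw,w,z0=0,shape=(400,640),ss=4):
    m=np.zeros((shape[0]*ss,shape[1]*ss),np.uint8)
    c,s=np.cos(yaw),np.sin(yaw); h=w/2
    b=np.array([[x+c*a*h-s*d*h,y+s*a*h+c*d*h,z] for a in(-1,1) for d in(-1,1) for z in(z0,z0+.018)])
    t=np.linspace(0,2*np.pi,24,endpoint=False)
    q=np.array([[x+.012*np.cos(u),y+.012*np.sin(u),z] for u in t for z in(z0+.018,z0+.06)])
    for X in(b,q):
        hull=cv2.convexHull(((proj(p,X)+.5)*ss).astype(np.float32))
        cv2.fillConvexPoly(m,np.round(hull).astype(np.int32),1)
    return cv2.resize(m.astype(np.float32),(shape[1],shape[0]),interpolation=cv2.INTER_AREA)
def fitnoz(ps,regs,x,y,w,z0=0):
    from scipy.optimize import minimize
    def cost(v):
        k=0
        for p,r in zip(ps,regs):
            m=nozmask(p,v[0],v[1],v[2],w,z0); i=np.minimum(m,r).sum(); k+=1-i/(np.maximum(m,r).sum())
        return k
    best=None
    for yw in np.radians([0,22,45,67]):
        r=minimize(cost,[x,y,yw],method="Nelder-Mead",options=dict(initial_simplex=[[x,y,yw],[x+.006,y,yw],[x,y+.006,yw],[x,y,yw+.2]],xatol=2e-4,fatol=1e-3,maxiter=60))
        if best is None or r.fun<best.fun:best=r
    return best
E
cat > m.py <<'E'
from cell import robot, eyes, ticket
from h import *
C=[(.446,.316),(.436,.172),(.438,-.305),(.448,-.208)]
R={}
P=[]
pads=[]
for n in ["scene","side"]:
    p=eyes.grab_frame(n);P.append(p);T=eyes.trace(p,"nozzle_56")
    T2=eyes.trace(p,"pad_a")
    for d in T:
        X=back(p,d["pixel"],.02)
        for i,c in enumerate(C):
            if np.hypot(*(X[:2]-c))<.035: R.setdefault(i,{})[n]=d["region"].astype(float)
    print(n,"pads",sorted([(back(p,d["region"].nonzero()[::-1] and np.array([d["region"].nonzero()[1].mean(),d["region"].nonzero()[0].mean()]),.014)[:2].round(4).tolist(),round(d["p"],2),int(d["region"].sum())) for d in T2 if d["p"]>.3],key=lambda a:a[0][1]))
for i in range(4):
    if i not in R: print(i,"none");continue
    names=list(R[i]); ps=[P[["scene","side"].index(n)] for n in names]
    for w in (.028,.036,.045,.056):
        f=fitnoz(ps,[R[i][n] for n in names],*C[i],w); print(i,names,w,f.x.round(4),round(f.fun,3))
    w=[.028,.036,.045,.056][i]
    for k,n in enumerate(names):
        f=fitnoz([ps[k]],[R[i][n]],*C[i],w); print("   ",n,f.x.round(4),round(f.fun,3))
E
python3 m.py
```

```text
scene pads [([0.4481, -0.2084], 0.68, 412), ([0.6377, -0.1401], 0.83, 478), ([0.6477, -0.0613], 0.95, 530), ([0.672, 0.1025], 0.8, 501)]
side pads [([0.635, -0.1418], 0.93, 478), ([0.6463, -0.0616], 0.95, 508), ([0.6573, 0.0185], 0.88, 455), ([0.6684, 0.1019], 0.61, 375)]
0 ['scene'] 0.028 [0.4455 0.3148 0.5721] 0.084
0 ['scene'] 0.036 [0.4437 0.3154 1.0127] 0.199
0 ['scene'] 0.045 [0.4388 0.3183 1.0691] 0.349
0 ['scene'] 0.056 [0.4387 0.3183 1.0632] 0.499
    scene [0.4455 0.3148 0.5721] 0.084
1 ['scene', 'side'] 0.028 [0.4333 0.1766 1.7676] 0.319
1 ['scene', 'side'] 0.036 [0.4328 0.1775 0.2302] 0.211
1 ['scene', 'side'] 0.045 [0.4334 0.1777 1.2204] 0.509
1 ['scene', 'side'] 0.056 [0.4326 0.1774 0.9753] 0.857
    scene [0.4322 0.1776 0.2559] 0.112
    side [0.4338 0.1785 0.2689] 0.085
2 ['scene', 'side'] 0.028 [ 0.4352 -0.3006  1.1133] 0.679
2 ['scene', 'side'] 0.036 [ 0.4368 -0.3     1.2319] 0.357
2 ['scene', 'side'] 0.045 [ 0.4375 -0.2996  1.3181] 0.229
2 ['scene', 'side'] 0.056 [ 0.4352 -0.3     0.0048] 0.596
    scene [ 0.4357 -0.3001  1.2687] 0.067
    side [ 0.4402 -0.2984  1.2648] 0.122
3 ['scene'] 0.028 [ 0.4576 -0.2078  0.7198] 0.391
3 ['scene'] 0.036 [ 0.4553 -0.2089  1.066 ] 0.265
3 ['scene'] 0.045 [ 0.4523 -0.2081 -0.1466] 0.135
3 ['scene'] 0.056 [ 0.4493 -0.2073  1.5779] 0.152
    scene [ 0.4493 -0.2073  1.5779] 0.152
```

```bash
python3 - <<'E'
from h import *
import pickle
P=pickle.load(open("P0.pkl","rb"))
N=[(.4455,.3148,.572,.028),(.433,.1775,.25,.036),(.4378,-.2995,1.27,.045),(.4485,-.2073,0,.056)]
pads=[(.6694,.1013),(.6581,.0201),(.6469,-.0611),(.6356,-.1423)]
out=[]
for n,box in [("side",(215,340,360,440)),]+[("side",(110,210,190,290)),("scene",(180,230,200,280)),("scene",(160,210,360,470))]:
    p=P[n];f=6 if n=="scene" else 5;r0,r1,c0,c1=box
    im=cv2.resize(p["image"],None,fx=f,fy=f,interpolation=cv2.INTER_CUBIC)
    for v in N:
        m=cv2.resize(nozmask(p,*v),None,fx=f,fy=f)>.5
        cs,_=cv2.findContours(m.astype(np.uint8),0,1);cv2.drawContours(im,cs,-1,(255,0,0),1)
    out.append(im[r0*f:r1*f,c0*f:c1*f])
W=800;canvas=np.zeros((600,800,3),np.uint8)
def put(o,x,y,w):
    o=cv2.resize(o,(w,int(o.shape[0]*w/o.shape[1])),interpolation=cv2.INTER_AREA);h=min(o.shape[0],600-y);canvas[y:y+h,x:x+w]=o[:h]
put(out[0],0,0,270);put(out[1],280,0,400);put(out[2],0,425,270);put(out[3],280,425,380)
cv2.imwrite("pics/ov1.png",canvas[:,:,::-1])
E
```

```text
(no output)
```

View pics/ov1.png

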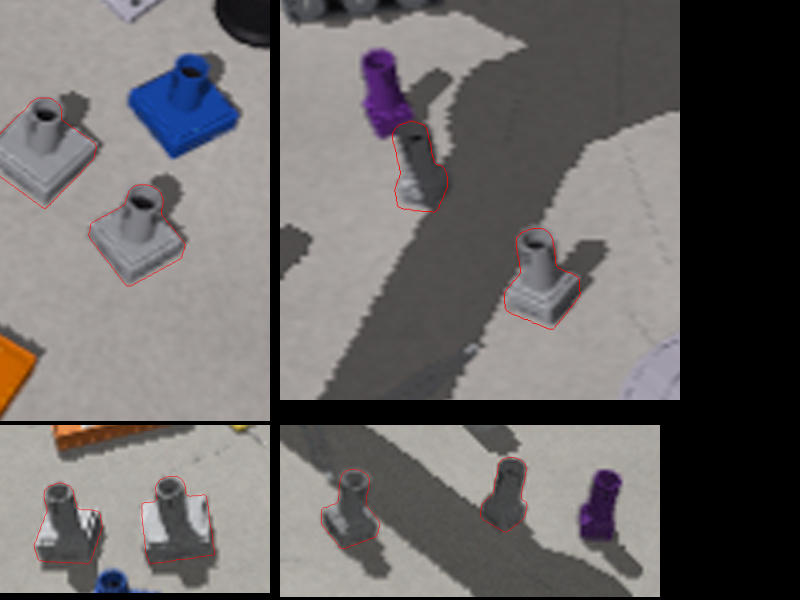

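```bash
python3 -m handwheel '{"fingers":[45,45,45,45,45],"xyz":[[-0.85,-0.55,0],[-0.85,-0.6,0],[-0.8,-0.65,0],[-0.75,-0.7,0],[-0.7,-0.72,0]],"spin":[-0.8,-0.8,-0.8,-0.8,0]}' 30
```

```text
clock: 1.82
tool_pos: [0.3471, 0.4117, 0.4049]
orientation: [[-1.0, -0.0, 0.001], [-0.0, 1.0, 0.0], [-0.001, 0.0, -1.0]]
force: [-0.2, 0.7, -0.1]
width: 0.0451
```

```bash
cat > to.py <<'E'
import sys
from cell import robot
from h import *
s=robot.observe();g=np.array([float(a) for a in sys.argv[1:4]])
R=s["orientation"];print("t",round(s["clock"],2),"pos",s["tool_pos"].round(4),"w",round(s["width"],4),"F",s["force"].round(1),"shift units",(R.T@(g-s["tool_pos"])/.05).round(3),"yaw x",np.degrees(np.arctan2(R[1,0],R[0,0])).round(2),"q",s["qpos"].round(2))
E
python3 to.py .4455 .3148 .197
```

```text
t 1.82 pos [0.3471 0.4117 0.4049] w 0.0451 F [-0.2  0.7 -0.1] shift units [-1.965 -1.94   4.159] yaw x -180.0 q [ 0.79  0.14  1.84 -0.    1.16 -0.78]
```

```bash
python3 -m handwheel '{"fingers":[45,45,45,45],"xyz":[[-0.9,-0.9,0.2],[-0.8,-0.8,0.6],[0,0,0.9],[0,0,0]],"spin":[0,0,0,0]}'; python3 to.py .4455 .3148 .197
```

```text
clock: 2.33
tool_pos: [0.4276, 0.3284, 0.3171]
orientation: [[-1.0, 0.002, -0.008], [0.002, 1.0, -0.005], [0.008, -0.005, -1.0]]
force: [0.2, -0.6, -0.0]
width: 0.0451
t 2.33 pos [0.4276 0.3284 0.3171] w 0.0451 F [ 0.2 -0.6 -0. ] shift units [-0.378 -0.26   2.4  ] yaw x 179.87 q [ 0.57  0.25  1.9   0.    1.   -0.99]
```

```bash
python3 -m handwheel '{"fingers":[45,45],"xyz":[[-0.3,-0.25,0.4],[0,0,0]],"spin":[0,0]}'; python3 to.py .4455 .3148 .197; python3 - <<'E'
from cell import robot,eyes
from h import *
p=wrist(eyes,robot);im=p["image"].copy()
m=nozmask(p,.4455,.3148,.572,.028)>.5
cs,_=cv2.findContours(m.astype(np.uint8),0,1);cv2.drawContours(im,cs,-1,(255,0,0),1)
cv2.imwrite("pics/w1.png",im[:,:,::-1])
E
```

```text
clock: 2.58
tool_pos: [0.4444, 0.3175, 0.3005]
orientation: [[-1.0, 0.001, -0.0], [0.001, 1.0, -0.001], [0.0, -0.001, -1.0]]
force: [0.0, -0.4, -0.3]
width: 0.0453
t 2.58 pos [0.4444 0.3175 0.3005] w 0.0453 F [ 0.  -0.4 -0.3] shift units [-0.022 -0.052  2.071] yaw x 179.96 q [ 0.54  0.28  1.9  -0.    0.96 -1.03]
```

View pics/w1.png

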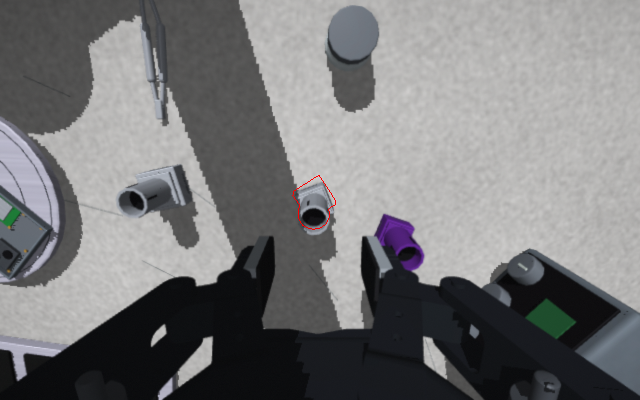

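```bash
python3 -m handwheel '{"fingers":[45,45,45,45],"xyz":[[-0.04,-0.03,0.8],[0,0,0.8],[0,0,0.45],[0,0,0]],"spin":[0,0,0,0]}'; python3 to.py .4465 .3148 .197
```

```text
clock: 3.12
tool_pos: [0.4451, 0.3164, 0.1974]
orientation: [[-1.0, -0.0, -0.003], [-0.0, 1.0, -0.001], [0.003, -0.001, -1.0]]
force: [0.1, 0.1, -0.1]
width: 0.0451
t 3.12 pos [0.4451 0.3164 0.1974] w 0.0451 F [ 0.1  0.1 -0.1] shift units [-0.029 -0.032  0.007] yaw x -179.99 q [ 0.54  0.45  1.93  0.    0.76 -1.03]
```

```bash
python3 -m handwheel '{"fingers":[15,15,15,15,15],"xyz":[[0,0,0],[0,0,0],[0,0,0],[0,0,0],[0,0,0]],"spin":[0,0,0,0,0]}' 30; python3 to.py .4465 .3148 .197
```

```text
clock: 3.75
tool_pos: [0.4469, 0.3169, 0.2]
orientation: [[-1.0, 0.001, 0.003], [0.001, 1.0, 0.002], [-0.003, 0.002, -1.0]]
force: [0.1, 1.0, 6.8]
width: 0.0231
t 3.75 pos [0.4469 0.3169 0.2   ] w 0.0231 F [0.1 1.  6.8] shift units [ 0.007 -0.043  0.06 ] yaw x 179.96 q [ 0.54  0.45  1.93  0.    0.76 -1.03]
```

```bash
python3 -m handwheel '{"fingers":[15,15,15,15,15],"xyz":[[0,0,-0.6],[0,0,-0.9],[-0.5,-0.5,-0.6],[-0.85,-0.85,0],[-0.85,-0.85,0]],"spin":[0,0,0,0,0]}'; python3 to.py .6694 .1013 .213
```

```text
clock: 4.38
tool_pos: [0.5566, 0.2053, 0.3043]
orientation: [[-1.0, -0.001, 0.002], [-0.001, 1.0, 0.001], [-0.002, 0.001, -1.0]]
force: [0.3, 0.1, 0.3]
width: 0.0231
t 4.38 pos [0.5566 0.2053 0.3043] w 0.0231 F [0.3 0.1 0.3] shift units [-2.251 -2.083  1.828] yaw x -179.96 q [ 0.28  0.36  1.79  0.    0.99 -1.29]
```

```bash
python3 -m handwheel '{"fingers":[15,15,15,15],"xyz":[[-0.8,-0.75,0],[-0.8,-0.75,0],[-0.6,-0.5,0],[0,0,0]],"spin":[0,0,0,0]}'; python3 to.py .6694 .1013 .213;  python3 - <<'E'
from cell import robot,eyes
from h import *
p=wrist(eyes,robot);im=p["image"].copy()
for c in [(.6694,.1013),(.6581,.0201),(.6469,-.0611),(.6356,-.1423)]:
    u=proj(p,[[*c,.014]])[0]; 
    cv2.circle(im,tuple(int(v) for v in u),3,(255,0,0),-1); d=np.array([.137,.99]);e=np.array([.99,-.137])
    q=[np.r_[np.array(c)+.033*(a*d+b*e),.014] for a,b in((1,1),(1,-1),(-1,-1),(-1,1))]
    cv2.polylines(im,[proj(p,np.array(q)).astype(np.int32)],1,(255,0,0),1)
cv2.imwrite("pics/w2.png",im[:,:,::-1])
E
```

```text
clock: 4.88
tool_pos: [0.6674, 0.1035, 0.3031]
orientation: [[-1.0, 0.004, 0.001], [0.004, 1.0, -0.001], [-0.001, -0.001, -1.0]]
force: [-1.5, 1.0, 0.1]
width: 0.0232
t 4.88 pos [0.6674 0.1035 0.3031] w 0.0232 F [-1.5  1.   0.1] shift units [-0.037 -0.043  1.803] yaw x 179.76 q [ 0.09  0.5   1.58 -0.    1.06 -1.48]
```

View pics/w2.png

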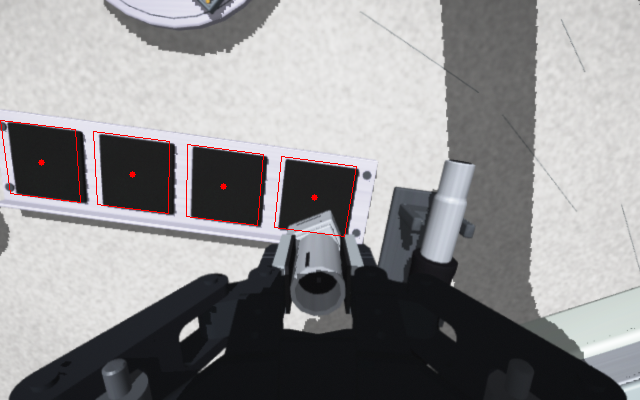

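```bash
python3 -m handwheel '{"fingers":[15,15,15,15],"xyz":[[-0.03,-0.02,0.7],[0,0,0.7],[0,0,0.2],[0,0,0]],"spin":[0,0,0,0]}'; python3 to.py .6694 .1023 .213
```

```text
clock: 5.42
tool_pos: [0.6663, 0.1059, 0.2225]
orientation: [[-1.0, -0.0, -0.002], [-0.0, 1.0, -0.0], [0.002, -0.0, -1.0]]
force: [0.2, -0.6, -0.5]
width: 0.0234
t 5.42 pos [0.6663 0.1059 0.2225] w 0.0234 F [ 0.2 -0.6 -0.5] shift units [-0.062 -0.072  0.191] yaw x -179.97 q [ 0.09  0.6   1.61  0.    0.93 -1.48]
```

```bash
python3 -m handwheel '{"fingers":[15,15,15],"xyz":[[-0.04,-0.05,0.1],[0,0,0.08],[0,0,0]],"spin":[0,0,0]}'; python3 to.py .6694 .1023 .213
```

```text
clock: 5.8
tool_pos: [0.6693, 0.1025, 0.2145]
orientation: [[-1.0, 0.001, 0.0], [0.001, 1.0, 0.0], [-0.0, 0.0, -1.0]]
force: [-0.9, -0.0, -0.5]
width: 0.0231
t 5.8 pos [0.6693 0.1025 0.2145] w 0.0231 F [-0.9 -0.  -0.5] shift units [-0.002 -0.004  0.031] yaw x 179.96 q [ 0.09  0.62  1.6   0.    0.92 -1.48]
```

```bash
python3 -m handwheel '{"fingers":[15,15,15],"xyz":[[0,0,0.05],[0,0,0.03],[0,0,0]],"spin":[0,0,0]}'; python3 to.py .6694 .1023 .213
```

```text
clock: 6.18
tool_pos: [0.6699, 0.1026, 0.214]
orientation: [[-1.0, 0.0, 0.0], [0.0, 1.0, -0.0], [-0.0, -0.0, -1.0]]
force: [-5.9, -0.8, 14.0]
width: 0.0233
t 6.17 pos [0.6699 0.1026 0.214 ] w 0.0233 F [-5.9 -0.8 14. ] shift units [ 0.009 -0.006  0.02 ] yaw x 179.97 q [ 0.09  0.62  1.6  -0.    0.92 -1.48]
```

```bash
python3 -m handwheel '{"fingers":[45,45,45,45,45],"xyz":[[0,0,-0.04],[0,0,0],[0,0,-0.4],[0,0,-0.9],[0.3,0,-0.9]],"spin":[0,0,0,0,0]}'; python3 to.py .4335 .178 .197
```

```text
clock: 6.8
tool_pos: [0.6548, 0.1026, 0.3242]
orientation: [[-1.0, 0.001, 0.002], [0.001, 1.0, 0.0], [-0.002, 0.0, -1.0]]
force: [0.2, -0.3, 1.5]
width: 0.045
t 6.8 pos [0.6548 0.1026 0.3242] w 0.045 F [ 0.2 -0.3  1.5] shift units [4.431 1.505 2.537] yaw x 179.96 q [ 0.09  0.46  1.6  -0.    1.08 -1.48]
```

```bash
python3 -m handwheel '{"fingers":[45,45,45,45,45],"xyz":[[0.9,0.3,0],[0.95,0.3,0],[0.95,0.3,0],[0.95,0.35,0.2],[0.6,0.25,0.4]],"spin":[0,0,0,0,0]}'; python3 to.py .4335 .178 .197
```

```text
clock: 7.42
tool_pos: [0.4353, 0.1784, 0.2936]
orientation: [[-1.0, 0.0, 0.003], [0.0, 1.0, 0.001], [-0.003, 0.001, -1.0]]
force: [0.9, 0.4, -0.3]
width: 0.0447
t 7.42 pos [0.4353 0.1784 0.2936] w 0.0447 F [ 0.9  0.4 -0.3] shift units [ 0.042 -0.01   1.932] yaw x 180.0 q [ 0.3   0.16  2.08  0.    0.9  -1.27]
```

```bash
python3 -m handwheel '{"fingers":[45,45,45,45,45],"xyz":[[0.02,0,0.7],[0,0,0.8],[0,0,0.38],[0,0,0],[0,0,0]],"spin":[0,0,0,0,0]}'; python3 to.py .4335 .178 .198
```

```text
clock: 8.05
tool_pos: [0.4367, 0.178, 0.1994]
orientation: [[-1.0, 0.001, 0.002], [0.001, 1.0, 0.001], [-0.002, 0.001, -1.0]]
force: [0.0, 0.2, 1.0]
width: 0.045
t 8.05 pos [0.4367 0.178  0.1994] w 0.045 F [0.  0.2 1. ] shift units [ 0.063 -0.     0.029] yaw x 179.97 q [ 0.29  0.33  2.11 -0.    0.7  -1.28]
```

```bash
python3 -m handwheel '{"fingers":[15,15,15,15],"xyz":[[0,0,0],[0,0,0],[0,0,0],[0,0,0]],"spin":[0,0,0,0]}' 30; python3 to.py .4335 .178 .198
```

```text
clock: 8.55
tool_pos: [0.4367, 0.178, 0.1996]
orientation: [[-1.0, 0.001, 0.003], [0.001, 1.0, 0.001], [-0.003, 0.001, -1.0]]
force: [-0.5, 0.2, 7.6]
width: 0.0232
t 8.55 pos [0.4367 0.178  0.1996] w 0.0232 F [-0.5  0.2  7.6] shift units [0.064 0.    0.032] yaw x 179.97 q [ 0.29  0.33  2.11 -0.    0.7  -1.28]
```

```bash
python3 -m handwheel '{"fingers":[15,15,15,15,15],"xyz":[[0,0,-0.6],[0,0,-0.9],[-0.6,-0.4,-0.6],[-0.9,-0.65,0],[-0.9,-0.65,0]],"spin":[0,0,0,0,0]}'; python3 to.py .6595 .0211 .213
```

```text
clock: 9.18
tool_pos: [0.5569, 0.092, 0.3044]
orientation: [[-1.0, -0.0, 0.002], [-0.0, 1.0, 0.0], [-0.002, 0.0, -1.0]]
force: [0.6, -0.2, -0.4]
width: 0.0233
t 9.18 pos [0.5569 0.092  0.3044] w 0.0233 F [ 0.6 -0.2 -0.4] shift units [-2.047 -1.42   1.833] yaw x -179.98 q [ 0.09  0.31  1.86  0.    0.97 -1.48]
```

```bash
python3 -m handwheel '{"fingers":[15,15,15,15,15],"xyz":[[-0.9,-0.6,0],[-0.7,-0.5,0.2],[-0.4,-0.27,0.6],[0,0,0.6],[0,0,0]],"spin":[0,0,0,0,0]}'; python3 to.py .6595 .0211 .213
```

```text
clock: 9.8
tool_pos: [0.6537, 0.0238, 0.2297]
orientation: [[-1.0, 0.001, -0.008], [0.001, 1.0, 0.0], [0.008, 0.0, -1.0]]
force: [-0.4, -0.0, -0.8]
width: 0.0232
t 9.8 pos [0.6537 0.0238 0.2297] w 0.0232 F [-0.4 -0.  -0.8] shift units [-0.118 -0.055  0.333] yaw x 179.94 q [-0.03  0.56  1.66  0.    0.93 -1.6 ]
```

```bash
python3 -m handwheel '{"fingers":[15,15,15],"xyz":[[-0.04,-0.04,0.1],[0,0,0],[0,0,0]],"spin":[0,0,0]}'; python3 to.py .6595 .0211 .213
```

```text
clock: 10.18
tool_pos: [0.6581, 0.0223, 0.2296]
orientation: [[-1.0, 0.0, 0.002], [0.0, 1.0, -0.0], [-0.002, -0.0, -1.0]]
force: [-0.6, 0.4, -0.1]
width: 0.0233
t 10.18 pos [0.6581 0.0223 0.2296] w 0.0233 F [-0.6  0.4 -0.1] shift units [-0.027 -0.024  0.332] yaw x 179.99 q [-0.03  0.57  1.65  0.    0.92 -1.6 ]
```

```bash
python3 -m handwheel '{"fingers":[15,15,15],"xyz":[[-0.02,-0.02,0.26],[0,0,0.06],[0,0,0]],"spin":[0,0,0]}'; python3 to.py .6595 .0211 .213
```

```text
clock: 10.55
tool_pos: [0.659, 0.0211, 0.2134]
orientation: [[-1.0, 0.0, 0.0], [0.0, 1.0, -0.0], [-0.0, -0.0, -1.0]]
force: [-1.9, -0.7, 7.3]
width: 0.0232
t 10.55 pos [0.659  0.0211 0.2134] w 0.0232 F [-1.9 -0.7  7.3] shift units [-0.01   0.001  0.008] yaw x 179.97 q [-0.03  0.59  1.65 -0.    0.9  -1.6 ]
```

```bash
python3 -m handwheel '{"fingers":[45,45,45,45,45],"xyz":[[0,0,-0.04],[0,0,0],[0,0,-0.4],[0,0,-0.9],[0.3,-0.3,-0.9]],"spin":[0,0,0,0,0]}'; python3 to.py .438 -.2995 .198
```

```text
clock: 11.18
tool_pos: [0.6443, 0.0067, 0.3264]
orientation: [[-1.0, -0.001, 0.002], [-0.001, 1.0, 0.0], [-0.002, 0.0, -1.0]]
force: [0.6, 0.6, 0.9]
width: 0.0451
t 11.18 pos [0.6443 0.0067 0.3264] w 0.0451 F [0.6 0.6 0.9] shift units [ 4.135 -6.121  2.56 ] yaw x -179.95 q [-0.06  0.42  1.65  0.    1.07 -1.63]
```

```bash
python3 -m handwheel '{"fingers":[45,45,45,45,45],"xyz":[[0.65,-0.95,0],[0.65,-0.95,0],[0.65,-0.95,0],[0.65,-0.95,0],[0.65,-0.95,0]],"spin":[0,0,0,0,0]}'; python3 to.py .438 -.2995 .198
```

```text
clock: 11.8
tool_pos: [0.4801, -0.2327, 0.3258]
orientation: [[-1.0, 0.0, 0.002], [0.0, 1.0, -0.001], [-0.002, -0.001, -1.0]]
force: [0.7, -0.6, -0.5]
width: 0.0448
t 11.8 pos [ 0.4801 -0.2327  0.3258] w 0.0448 F [ 0.7 -0.6 -0.5] shift units [ 0.847 -1.332  2.555] yaw x 179.99 q [-0.53  0.23  1.91 -0.    1.   -2.1 ]
```

```bash
python3 -m handwheel '{"fingers":[45,45,45,45,45],"xyz":[[0.5,-0.75,0.2],[0.3,-0.53,0.5],[0,0,0.6],[0,0,0],[0,0,0]],"spin":[0,0,0,0,0]}'; python3 to.py .438 -.2995 .198; python3 - <<'E'
from cell import robot,eyes
from h import *
p=wrist(eyes,robot);im=p["image"].copy()
for v in [(.4378,-.2995,1.27,.045),(.4485,-.2073,0,.056)]:
    m=nozmask(p,*v)>.5
    cs,_=cv2.findContours(m.astype(np.uint8),0,1);cv2.drawContours(im,cs,-1,(255,0,0),1)
cv2.imwrite("pics/w3.png",im[:,:,::-1])
E
```

```text
clock: 12.42
tool_pos: [0.4416, -0.2954, 0.2605]
orientation: [[-1.0, 0.0, 0.001], [0.0, 1.0, -0.001], [-0.001, -0.001, -1.0]]
force: [0.2, -0.5, -1.6]
width: 0.0451
t 12.43 pos [ 0.4416 -0.2954  0.2605] w 0.0451 F [ 0.2 -0.5 -1.6] shift units [ 0.075 -0.08   1.251] yaw x 179.99 q [-0.67  0.32  1.95  0.    0.87 -2.24]
```

View pics/w3.png

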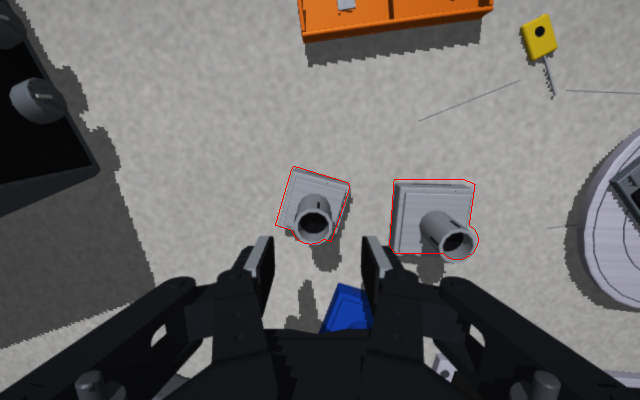

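```bash
python3 -m handwheel '{"fingers":[45,45,45,45],"xyz":[[0.06,-0.07,0.6],[0,0,0.6],[0,0,0],[0,0,0]],"spin":[0,0,0,0]}'; python3 to.py .438 -.2995 .198
```

```text
clock: 12.98
tool_pos: [0.439, -0.2991, 0.2008]
orientation: [[-1.0, -0.0, 0.002], [-0.0, 1.0, -0.002], [-0.002, -0.002, -1.0]]
force: [-0.4, -0.0, -0.6]
width: 0.0453
t 12.97 pos [ 0.439  -0.2991  0.2008] w 0.0453 F [-0.4 -0.  -0.6] shift units [ 0.02  -0.008  0.056] yaw x -179.99 q [-0.68  0.42  1.97  0.    0.75 -2.25]
```

```bash
python3 -m handwheel '{"fingers":[15,15,15,15],"xyz":[[0,0,0],[0,0,0],[0,0,0],[0,0,0]],"spin":[0,0,0,0]}' 30; python3 to.py .438 -.2995 .198
```

```text
clock: 13.48
tool_pos: [0.4389, -0.2994, 0.201]
orientation: [[-1.0, 0.001, 0.003], [0.001, 1.0, -0.002], [-0.003, -0.002, -1.0]]
force: [-0.2, 1.1, 6.2]
width: 0.023
t 13.47 pos [ 0.4389 -0.2994  0.201 ] w 0.023 F [-0.2  1.1  6.2] shift units [ 0.019 -0.002  0.06 ] yaw x 179.97 q [-0.68  0.42  1.97  0.    0.75 -2.25]
```

```bash
python3 -m handwheel '{"fingers":[15,15,15,15,15],"xyz":[[0,0,-0.6],[0,0,-0.9],[-0.3,0.35,-0.7],[-0.8,0.95,0],[-0.8,0.95,0]],"spin":[0,0,0,0,0]}'; python3 to.py .6475 -.0601 .214
```

```text
clock: 14.1
tool_pos: [0.534, -0.1857, 0.3107]
orientation: [[-1.0, 0.002, 0.003], [0.002, 1.0, -0.001], [-0.003, -0.001, -1.0]]
force: [-0.3, -0.1, -0.5]
width: 0.0232
t 14.1 pos [ 0.534  -0.1857  0.3107] w 0.0232 F [-0.3 -0.1 -0.5] shift units [-2.26   2.52   1.936] yaw x 179.86 q [-0.41  0.3   1.85 -0.    0.99 -1.98]
```

```bash
python3 -m handwheel '{"fingers":[15,15,15,15,15],"xyz":[[-0.8,0.95,0],[-0.8,0.95,0],[-0.6,0.55,0],[0,0,0],[0,0,0]],"spin":[0,0,0,0,0]}'; python3 to.py .6475 -.0601 .214
```

```text
clock: 14.72
tool_pos: [0.6425, -0.0639, 0.3088]
orientation: [[-1.0, -0.0, -0.002], [-0.0, 1.0, -0.0], [0.002, -0.0, -1.0]]
force: [-0.3, -0.1, -1.0]
width: 0.0233
t 14.72 pos [ 0.6425 -0.0639  0.3088] w 0.0233 F [-0.3 -0.1 -1. ] shift units [-0.102  0.077  1.895] yaw x -180.0 q [-0.17  0.45  1.65 -0.    1.05 -1.74]
```

```bash
python3 -m handwheel '{"fingers":[15,15,15,15,15],"xyz":[[-0.06,0.06,0.7],[0,0,0.7],[0,0,0.2],[0,0,0],[0,0,0]],"spin":[0,0,0,0,0]}'; python3 to.py .6475 -.0601 .214
```

```text
clock: 15.35
tool_pos: [0.6469, -0.0615, 0.231]
orientation: [[-1.0, 0.001, 0.003], [0.001, 1.0, -0.001], [-0.003, -0.001, -1.0]]
force: [-0.1, 0.7, -0.6]
width: 0.0233
t 15.35 pos [ 0.6469 -0.0615  0.231 ] w 0.0233 F [-0.1  0.7 -0.6] shift units [-0.012  0.028  0.339] yaw x 179.93 q [-0.16  0.55  1.67 -0.    0.91 -1.73]
```

```bash
python3 -m handwheel '{"fingers":[15,15,15,15],"xyz":[[0,0.02,0.22],[0,0,0.1],[0,0,0.03],[0,0,0]],"spin":[0,0,0,0]}'; python3 to.py .6475 -.0601 .214
```

```text
clock: 15.85
tool_pos: [0.6465, -0.0598, 0.2147]
orientation: [[-1.0, -0.0, -0.001], [-0.0, 1.0, -0.0], [0.001, -0.0, -1.0]]
force: [-5.6, 0.8, 13.7]
width: 0.0232
t 15.85 pos [ 0.6465 -0.0598  0.2147] w 0.0232 F [-5.6  0.8 13.7] shift units [-0.019 -0.006  0.014] yaw x -180.0 q [-0.16  0.58  1.68 -0.    0.89 -1.73]
```

Contact at 13.7 N; release and go for the 56.

```bash
python3 -m handwheel '{"fingers":[45,45,45,45,45],"xyz":[[0,0,-0.04],[0,0,0],[0,0,-0.4],[0,0,-0.9],[0.3,-0.2,-0.7]],"spin":[0,0,0,0,0]}'; python3 to.py .4485 -.2073 .199
```

```text
clock: 16.48
tool_pos: [0.6322, -0.0696, 0.3166]
orientation: [[-1.0, -0.001, 0.004], [-0.001, 1.0, -0.0], [-0.004, -0.0, -1.0]]
force: [-0.4, -0.7, 0.9]
width: 0.045
t 16.48 pos [ 0.6322 -0.0696  0.3166] w 0.045 F [-0.4 -0.7  0.9] shift units [ 3.685 -2.751  2.341] yaw x -179.97 q [-0.18  0.42  1.67  0.    1.05 -1.75]
```

```bash
python3 -m handwheel '{"fingers":[45,45,45,45,45],"xyz":[[0.9,-0.6,0],[0.9,-0.6,0],[0.9,-0.7,0],[0.8,-0.7,0],[0,0,0.4]],"spin":[0,0,0,0,0]}'; python3 to.py .4485 -.2073 .199
```

```text
clock: 17.1
tool_pos: [0.4547, -0.2022, 0.296]
orientation: [[-1.0, 0.005, 0.004], [0.005, 1.0, -0.003], [-0.004, -0.003, -1.0]]
force: [0.6, 0.0, -0.0]
width: 0.0452
t 17.1 pos [ 0.4547 -0.2022  0.296 ] w 0.0452 F [ 0.6  0.  -0. ] shift units [ 0.129 -0.098  1.94 ] yaw x 179.73 q [-0.51  0.2   2.02 -0.    0.92 -2.07]
```

```bash
python3 -m handwheel '{"fingers":[45,45,45,45,45],"xyz":[[0.08,-0.06,0.7],[0,0,0.7],[0,0,0.4],[0,0,0],[0,0,0]],"spin":[0,0,0,0,0]}'; python3 to.py .4485 -.2073 .199
```

```text
clock: 17.73
tool_pos: [0.4528, -0.2032, 0.2049]
orientation: [[-1.0, 0.0, 0.002], [0.0, 1.0, -0.001], [-0.002, -0.001, -1.0]]
force: [0.5, -0.5, 0.2]
width: 0.0447
t 17.73 pos [ 0.4528 -0.2032  0.2049] w 0.0447 F [ 0.5 -0.5  0.2] shift units [ 0.086 -0.083  0.119] yaw x 179.97 q [-0.51  0.36  2.05 -0.    0.73 -2.08]
```

```bash
python3 -m handwheel '{"fingers":[15,15,15,15],"xyz":[[0,0,0],[0,0,0],[0,0,0],[0,0,0]],"spin":[0,0,0,0]}' 30; python3 to.py .4485 -.2073 .199
```

```text
clock: 18.23
tool_pos: [0.453, -0.2033, 0.2053]
orientation: [[-1.0, 0.0, 0.003], [0.0, 1.0, -0.002], [-0.003, -0.002, -1.0]]
force: [-0.5, -0.5, 6.1]
width: 0.0229
t 18.23 pos [ 0.453  -0.2033  0.2053] w 0.0229 F [-0.5 -0.5  6.1] shift units [ 0.09  -0.08   0.126] yaw x 179.98 q [-0.51  0.36  2.05 -0.    0.73 -2.08]
```

```bash
python3 -m handwheel '{"fingers":[15,15,15,15,15],"xyz":[[0,0,-0.6],[0,0,-0.9],[-0.4,0.1,-0.7],[-0.9,0.3,0],[-0.9,0.3,0]],"spin":[0,0,0,0,0]}'; python3 to.py .6386 -.1413 .2195
```

```text
clock: 18.85
tool_pos: [0.5631, -0.1676, 0.3149]
orientation: [[-1.0, 0.001, 0.002], [0.001, 1.0, -0.001], [-0.002, -0.001, -1.0]]
force: [0.2, -1.2, -0.9]
width: 0.0229
t 18.85 pos [ 0.5631 -0.1676  0.3149] w 0.0229 F [ 0.2 -1.2 -0.9] shift units [-1.506  0.529  1.91 ] yaw x 179.93 q [-0.36  0.34  1.79 -0.    1.01 -1.93]
```

```bash
python3 -m handwheel '{"fingers":[15,15,15,15,15],"xyz":[[-0.8,0.3,0],[-0.5,0.2,0],[-0.2,0.04,0.3],[0,0,0],[0,0,0]],"spin":[0,0,0,0,0]}'; python3 to.py .6386 -.1413 .2195; python3 - <<'E'
from cell import robot,eyes
from h import *
p=wrist(eyes,robot)
cv2.imwrite("pics/w4.png",p["image"][:,:,::-1])
E
```

```text
clock: 19.48
tool_pos: [0.6358, -0.1413, 0.2976]
orientation: [[-1.0, 0.001, -0.003], [0.001, 1.0, 0.001], [0.003, 0.001, -1.0]]
force: [-0.0, -0.5, -1.6]
width: 0.0229
t 19.48 pos [ 0.6358 -0.1413  0.2976] w 0.0229 F [-0.  -0.5 -1.6] shift units [-0.061 -0.002  1.562] yaw x 179.93 q [-0.29  0.47  1.64 -0.    1.03 -1.85]
```

View pics/w4.png

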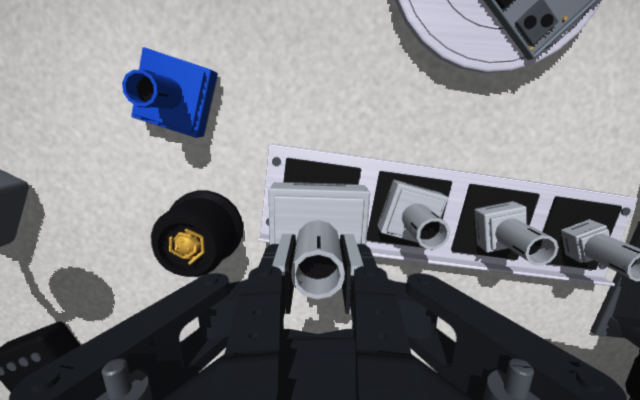

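```bash
python3 -m handwheel '{"fingers":[15,15,15,15,15],"xyz":[[-0.04,0,0.6],[0,0,0.6],[0,0,0.2],[0,0,0],[0,0,0]],"spin":[0,0,0,0,0]}'; python3 to.py .6386 -.1413 .2195
```

```text
clock: 20.15
tool_pos: [0.6398, -0.1413, 0.2303]
orientation: [[-1.0, 0.001, 0.003], [0.001, 1.0, -0.001], [-0.003, -0.001, -1.0]]
force: [0.9, 0.7, -1.3]
width: 0.0228
t 20.15 pos [ 0.6398 -0.1413  0.2303] w 0.0228 F [ 0.9  0.7 -1.3] shift units [ 0.024 -0.     0.216] yaw x 179.95 q [-0.28  0.56  1.66 -0.    0.92 -1.85]
```

```bash
python3 -m handwheel '{"fingers":[15,15,15,15],"xyz":[[0.02,0,0.12],[0,0,0.08],[0,0,0.04],[0,0,0]],"spin":[0,0,0,0]}'; python3 to.py .6386 -.1413 .2195
```

```text
clock: 20.65
tool_pos: [0.6384, -0.1409, 0.2193]
orientation: [[-1.0, 0.0, -0.001], [0.0, 1.0, -0.0], [0.001, -0.0, -1.0]]
force: [-5.9, 0.8, 10.7]
width: 0.0229
t 20.65 pos [ 0.6384 -0.1409  0.2193] w 0.0229 F [-5.9  0.8 10.7] shift units [-0.004 -0.008 -0.004] yaw x 179.99 q [-0.28  0.58  1.66 -0.    0.9  -1.85]
```

Contact at 10.7 N; release, rise and back away toward the robot so that the cameras can see the rack.

```bash
python3 -m handwheel '{"fingers":[45,45,45,45,45],"xyz":[[0,0,-0.04],[0,0,0],[0,0,-0.4],[0,0,-0.9],[0,0,-0.9]],"spin":[0,0,0,0,0]}' && python3 -m handwheel '{"fingers":[45,45,45,45,45],"xyz":[[0.9,0,-0.3],[0.9,0,-0.3],[0.9,0,0],[0.9,0,0],[0,0,0]],"spin":[0,0,0,0,0]}'; python3 - <<'E'
from cell import robot,eyes
from h import *
N=[(.669,.102),(.658,.021),(.647,-.060),(.6356,-.141)]
W=[.028,.036,.045,.056]
R={};P={}
out=[]
for n in ["scene","side"]:
    p=P[n]=eyes.grab_frame(n)
    for d in eyes.trace(p,"nozzle_56"):
        X=back(p,d["pixel"],.034)
        for i,c in enumerate(N):
            if np.hypot(*(X[:2]-c))<.04: R.setdefault(i,{})[n]=d["region"].astype(float)
    for d in eyes.pinpoint(p,"phone")[:1]: print(n,"phone",back(p,d["pixel"],.02)[:2].round(3))
for i in range(4):
    for n in R.get(i,{}):
        f=fitnoz([P[n]],[R[i][n]],*N[i],W[i],.014);print(W[i],n,f.x.round(4),round(f.fun,3),"off pad mm",(1000*(f.x[:2]-np.array([(.6694,.1018),(.6581,.0206),(.6469,-.0606),(.6356,-.1418)][i]))).round(1))
a=cv2.resize(P["scene"]["image"][170:290,220:460],None,fx=3.3,fy=3.3,interpolation=cv2.INTER_CUBIC);b=cv2.resize(P["side"]["image"][100:240,270:470],None,fx=2.8,fy=2.8,interpolation=cv2.INTER_CUBIC)
cv2.imwrite("pics/f1.png",a[:,:,::-1]);cv2.imwrite("pics/f2.png",b[:,:,::-1])
E
```

```text
clock: 21.28
tool_pos: [0.6381, -0.1409, 0.3305]
orientation: [[-1.0, 0.001, -0.0], [0.001, 1.0, 0.0], [0.0, 0.0, -1.0]]
force: [0.2, -0.9, 0.3]
width: 0.0447
clock: 21.9
tool_pos: [0.4552, -0.1403, 0.3589]
orientation: [[-1.0, 0.002, -0.002], [0.002, 1.0, 0.001], [0.002, 0.001, -1.0]]
force: [0.9, 0.5, 0.1]
width: 0.045
scene phone [ 0.443 -0.008]
side phone [0.448 0.012]
0.028 scene [0.671  0.1011 0.3921] 0.09 off pad mm [ 1.6 -0.7]
0.028 side [0.6775 0.1084 0.6589] 0.48 off pad mm [8.1 6.6]
0.036 scene [0.656  0.0209 0.2135] 0.082 off pad mm [-2.1  0.3]
0.045 scene [ 0.6446 -0.0596  1.2955] 0.048 off pad mm [-2.3  1. ]
0.056 scene [ 0.6347 -0.1402 -0.036 ] 0.065 off pad mm [-0.9  1.6]
0.056 side [ 0.6363 -0.1406  1.5489] 0.071 off pad mm [0.7 1.2]
```

View pics/f1.png

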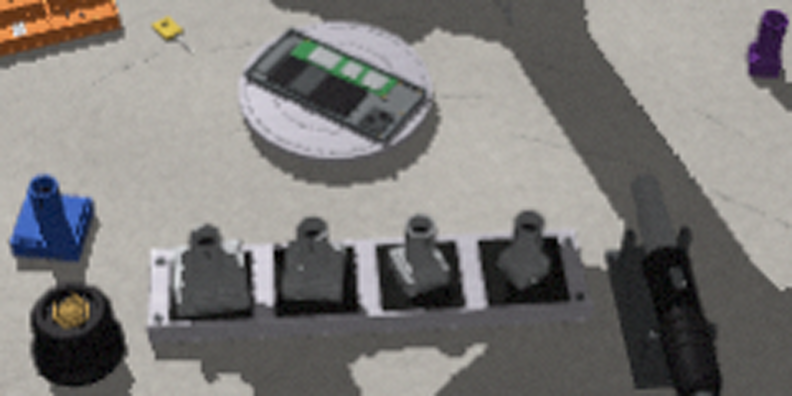

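View pics/f2.png

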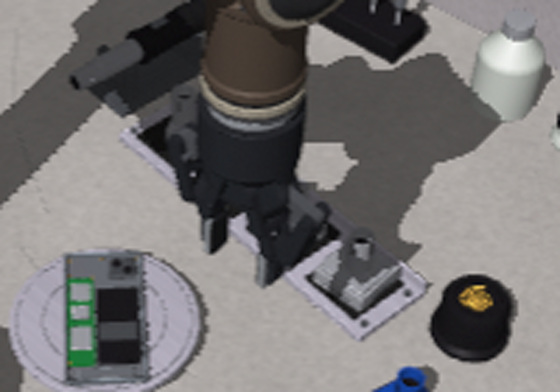

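```bash
python3 -c "
from cell import ticket
print(ticket.finish_job())"
```

```text
the job is handed in; nothing more can be done
None
```

All four nozzles are parked on the rack, and I handed the job in at about 22 s on the robot's clock. The handpiece is at the pad_a end, so nozzle_28 is on pad_a, nozzle_36 on pad_b, nozzle_45 on pad_c and nozzle_56 on pad_d. The blue and purple look-alikes were left alone.

- **Placement:** in the final scene picture all four stand upright and released, within about 3 mm of their pad centres (the limit is 12 mm).
- **Check that disagreed:** in the side view the arm hid most of the rack. Its fit for nozzle_28 was about 10 mm off with a poor match (0.48 against 0.09 or better elsewhere), so I discarded it. Nozzles 36 and 45 got no side fit, so those three rest on the scene camera alone; nozzle_56 agreed in both views, within 2 mm.
- **Phone:** the gripper never went near it and it looks unmoved. The network's phone position differed from the first reading by 13 mm in the scene view and 7 mm in the side view. I took that as detector noise, since the two views already disagreed by about 8 mm at the start. I did not measure the phone any other way.

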